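# Re-pin the gear box shutter closed

## Task

The gear window of the bench drive is open, its sliding shutter locked there by the black push rivet: pry the rivet's pin up with the fork of the trim lever, lay the lever flat on the bench, and slide the shutter by its tab fully shut over the gears. Then take up the lever again, press the pin back down flush with it to lock the shutter, and lay the lever flat on the bench once more. Touch the pin only with the lever, and leave the other things on the bench where they are.

Things in the scene. Friction and masses are not known exactly. Their poses are not given: they have to be found in the camera images.
- gearbox: Grey machine housing fixed to the bench, 170 mm (its x) by 270 mm (its y). Origin: centre of its underside; z up; x from the collar's open front towards the motor. Two level aluminium rails on top, along y (x -85 to -36 and +36 to +85 mm), tops 62.5 mm high; the shutter slides along y between and partly under them, on a floor 50 mm high, between end walls as high as the rails.
- collar (a point): On the rivet's axis, level with the top of its black collar, 82.5 mm above the bench, at x -46, y 0 mm of the gear box; axes as the gear box's. The collar is U-shaped in plan, 20 mm high, on the front rail: from this point its side walls stand at y +-25 to +-32 mm (x -22 to +26), its back wall at x +26 to +33 mm; it is open to the front (-x).
- window (a point): Centre of the gear window (60 mm in x, 75 mm in y, at x 0, y -72.5 mm of the gear box), level with the floor the shutter slides on, 50 mm above the bench.
- motor (a point): Centre of the black motor fixed behind the housing, at x +137 mm of the gear box, lying along y; motor and foot span x +85 to +185, y +-105 mm, up to 125 mm above the bench: too high and near for the lever to lie across it while its foot is on the pin.
- rivet: Sliding black centre pin of the rivet: a disc head, 40 mm diameter, 8 mm thick, on a 12 mm shank. Origin: centre of the head's top, z up. Flush: the top level with the collar's, the head's underside 12 mm above the rail, so that a fork fits below it from the front; its shank locks the shutter. It rises 16 mm at most, frees the shutter from about 8 mm, needs about 5 N each way, stays where left.
- shutter: Steel plate 106 mm (x) by 150 mm (y) by 5 mm, 0.3 kg, captured under the rails: it slides only along y. Origin: centre of its underside, axes as the gear box's. Its y in the gear box's frame is about +45 mm at the start (pinned open), -45 mm when shut against the end stop. Two notches in its front edge take the pin's shank in these positions, with 3 mm of play each way.
- shutter_tab (a point): Centre of the shutter's tab to grip: the tab is 30 mm (x) by 12 mm (y) by 37 mm high, at x +22, y 0 mm of the shutter; this point is 30 mm above the plate's underside, the tab's top 12 mm higher.
- lever: Loose trim lever, 180 mm long, about 0.14 kg, lying flat on its fork and its foot. Origin: on its underside (on the bench when it lies flat), x towards the fork, z up. Raised black handle, 20 mm wide, z 22 to 38 mm, from x -96 to +22 mm; a sloping neck goes down from it to the fork at x +43 mm.
- lever_fork (a point): On the underside of the lever's steel fork, midway between the two tines, at x +72 mm of the lever (where the shank should stand when prying). The tines run from x +43 to +90 mm, 5 mm thick (z 0 to 5); the gap between them, 20 mm wide, begins at x +47 mm; 36 mm over both.
- lever_foot (a point): Centre of the flat end of the lever's round rubber foot, at x -80 mm, z 0 of the lever: 24 mm diameter, 22 mm tall, vertical, under the handle's rear end.
- wrench: Bystander, to be left alone: loose open-ended wrench, steel, 170 mm long, lying; origin: under its middle, on the bench.
- screwdriver: Bystander, to be left alone: loose screwdriver, 190 mm long, lying; origin: under its middle, on the bench.
- tub: Bystander, to be left alone: loose white plastic jar with lid, 84 mm diameter, 75 mm high; origin: on its underside.
- offcut: Bystander, to be left alone: loose wooden offcut 100 x 60 x 30 mm; origin: on its underside.
- spool: Bystander, to be left alone: loose empty grey spool 64 mm diameter, 51 mm high; origin: on its underside.
- dish: Bystander, to be left alone: loose clear shallow bowl, 90 mm diameter, 30 mm high; origin: on its underside.
- cup: Bystander, to be left alone: loose white cup, 72 mm diameter, 90 mm high; origin: on its underside.
Things that resemble listed ones, but are neither listed nor needed, are in the scene too. Of the things that look like the lever, the smaller one is meant.

How it is judged:
On the way, in this order (a step that is already met when the one before it is completed fails the run):
1. the rivet's pin is pried up by at least 10 mm (z of rivet in the frame of collar above 0.01 m), for 0.2 s.
2. the lever lies flat on the bench, let go, the pin still up (height (world z) of lever below 0.006 m and angle between lever's own z axis and vertical below 0.1 rad and contact force between the fingers and lever below 0.2 N and z of rivet in the frame of collar above 0.008 m), for 0.2 s.
3. the shutter is fully shut (within 3 mm) (y of shutter in the frame of gearbox below -0.042 m), for 0.2 s.
4. the pin is flush (within 2 mm) with the shutter shut (y of shutter in the frame of gearbox below -0.042 m and z of rivet in the frame of collar below 0.002 m), for 0.2 s.
At the end, for the whole second after the job is handed in: The shutter is within 3 mm of its shut end stop, the rivet's pin is within 2 mm of flush, and the lever lies still, flat on the bench (right way up, within 0.1 rad and 6 mm) (all of step 4 and linear speed of each of lever, shutter below 0.02 m/s and height (world z) of lever below 0.006 m and angle between lever's own z axis and vertical below 0.1 rad); the robot touches nothing.
It fails at once if the robot itself touches the rivet's pin (contact force between any of the fingers, the arm and rivet above 1 N).
It fails at once if a bystander is moved by more than 30 mm (distance of any of wrench, screwdriver, tub, offcut, spool, dish, cup from where it was at the start of the episode above 0.03 m).
It also fails if it takes over 72 s, if anything falls off the work surface, if the arm or the gripper's body presses on something with over 40 N, if the wrist force passes 120 N, or if a joint passes its speed limit or range.

## Robot

A 7-joint arm with a two-finger parallel gripper is mounted at the origin on the work surface. World frame = base frame: x ahead of the robot, y to its left, z up, the work surface at z = 0. Lengths are in m, angles in rad, forces in N, time in s.
With the tool pointing down it reaches from about 0.425 to 0.925 m from the base axis. Payload 6.8 kg.
Tool frame: the origin (TCP) lies on the centre line of the jaws, within the pads' length; the fingertips stand 14 mm ahead of it and the grasp point (between the pads) lies 5 mm behind it; z points along the fingers, y is the line along which they close (so a half turn about z gives the same grasp; the last joint's range is limited). The gripper opens to 85 mm and grips with 20 to 120 N. Pads are 22 mm wide; open, the fingers measure 114 mm over their backs; the gripper's body (76 mm by 85 mm) begins 54 mm behind the grasp point. The pads swing forward as they close: fully open they stand 13 mm farther back than shut.
Start: joints at [-1.234, 0.477, 0.022, 1.555, -0.011, 1.109, -0.083], TCP at [0.29, 0.609, 0.245] pointing down, gripper open.
Joint ranges: [-2.96, 2.96], [-0.34, 2.1], [-1.41, 1.46], [0.24, 2.44], [-1.37, 4.51], [0.17, 1.92], [-2.96, 2.96]. Speed limits (rad/s): [2.39, 2.39, 3.14, 3.14, 3.14, 3.14, 3.14].

## Interface

Orientations are given as a unit quaternion [w, x, y, z].
In Python, from station import bot gives the robot as it stands. The module is installed in compiled form; this text tells all that it offers.
- The arm moves only by the tool drive_tool, never from a script. Its argument "commands" is a list of rows, each an object with "hand": the opening, from 0 (shut) to 1 (fully open); "translation": the shift along the world's x, y, z in mm, a list of three; "angular": the turn, a rotation vector about the world's x, y, z in rad, a list of three. In form: [{"hand": hand, "translation": [tx, ty, tz], "angular": [ax, ay, az]}, ...]. A call has 1 to 12 rows; each row is the pose to reach, as a shift and turn from the pose commanded when the call began; what a row does not reach only later rows make up. A row lasts 1/8 s, in which the tool goes at most 62.5 mm and 10.7 degrees, less where a joint would pass 70% of its speed; a pose out of reach is approached as far as the arm can. A call with a gripper value outside its range is refused whole. The fingers move at their own pace and stop on an object; "force" is the grip in N (left out, the last holds). Time passes only in rows, so rows that repeat a pose let the fingers close. It gives the time, the measured TCP pose, the force, the opening and the grip force at its end, in the units of the state.
- bot.get_obs(): the state, without advancing time (a new reading comes with each control period).
- bot.read_camera(name): name is "scene" or "top" or "wrist"; returns the picture (400x640x3 uint8, red, green, blue); there is no depth.
- bot.camera_model(name): a dict with "fx", "fy", "cx", "cy" (pixels), "k1" (the pictures are not rectified: a ray, as slopes to the right and down, at radius r is drawn at 1 + k1 r^2 times it, then the intrinsics apply), "view" (4x4, takes a point from world to camera coordinates). Camera axes: x right, y up, looking along -z (the intrinsics and any distortion apply to the point x, -y, -z); pixel columns grow to the right and rows downward; lengths in m; the calibration is good to about 2 mm. A picture is of the moment at which its call begins: read the wrist's pose just before it. camera_model takes no time and is no camera call; for the wrist camera it gives the pose at the moment of the call.
- bot.hand_in(): hands the job in; it is judged then, once.
Trained networks look in the newest picture that a camera, given by its name, has taken for a name from the list of things; names that differ only in an ending like _2 or _b are one class to them, and where a whole thing is asked for, a point or a joint stands for the part that bears it (a point fixed in the world has none). Each returns a list of dicts, best first, with "score" (0 to 1); they miss things now and then, are a little off and sometimes report something else, mostly with a low value. They report only what shows in the picture. A call takes as long as a camera call. They do not tell look-alikes from the thing itself.
- bot.find_in(camera, query): "position" ([column, row] in pixels, amid what is visible of it).
- bot.outline_of(camera, query): "pixels" (400x640 bool, what is visible of it) and "position" ([column, row] in pixels, amid what is visible of it).
The state is a dict: "t": time; "q": joint angles; "joint_vel": joint speeds; "joint_torque": joint torques, N m; "eef_pos": TCP position; "tool_rot": TCP orientation; "contact_force": force on the tool from outside, world axes, zero at the start; "torque": the same for the moment, N m; "gripper_width": opening from 0.0 (shut) to 1.0 (fully open); "grasp_force": force on a finger pad.
Only numpy, scipy, OpenCV 4.12 (cv2) and the standard library are available. Lean on these libraries where they do the work, as an engineer would, in place of code of your own. Each camera call takes 0.05 s, during which the arm holds its last target. There are 200 camera calls.

## Working session

There is one attempt and no reset: what is moved stays moved. The work goes in short steps, Python scripts to look and compute and a tool call to move; the robot and the scene stay as the last step left them, time stands still between calls to the robot, and variables do not carry over. Pictures are saved under pics/ and viewed, at most 14 in all, crops included, and the job is handed in when it is done.

Besides the shell and the picture viewer there is one more tool, called by a JSON object that holds its "op" and its "data". drive_tool: Moves the arm, as the interface text tells. Its arguments: {"type":"object","properties":{"commands":{"type":"array","items":{"type":"object","properties":{"hand":{"type":"number"},"translation":{"type":"array","items":{"type":"number"}},"angular":{"type":"array","items":{"type":"number"}}}}},"force":{"type":"number"}},"required":["commands"]}

```bash
mkdir -p pics; cat > h.py <<'E'
import numpy as np, cv2
from station import bot
def ray(cam,uv,m=None):
    m=m or bot.camera_model(cam)
    d=np.array([(uv[0]-m["cx"])/m["fx"],(uv[1]-m["cy"])/m["fy"]])
    s=d.copy()
    for _ in range(20): s=d/(1+m["k1"]*(s@s))
    V=np.array(m["view"]); R=V[:3,:3]; t=V[:3,3]
    return -R.T@t, R.T@np.array([s[0],-s[1],-1])
def at(cam,uv,z,m=None):
    o,d=ray(cam,np.array(uv,float),m); return o+d*(z-o[2])/d[2]
def proj(cam,p,m=None):
    m=m or bot.camera_model(cam); V=np.array(m["view"]); c=V[:3,:3]@np.array(p)+V[:3,3]
    s=np.array([c[0],-c[1]])/-c[2]; s=s*(1+m["k1"]*(s@s))
    return np.array([s[0]*m["fx"]+m["cx"],s[1]*m["fy"]+m["cy"]])
def snap(cam,name):
    im=bot.read_camera(cam); cv2.imwrite(f"pics/{name}.png",im[:,:,::-1]); return im
E
python3 - <<'E'
from h import *
np.set_printoptions(precision=3,suppress=True)
for c in ("top","scene"):
    snap(c,c+"0"); m=bot.camera_model(c); print(c,ray(c,(320,200)),m["fx"],m["k1"])
    for q in ("gearbox","rivet","shutter_tab","lever","lever_fork","lever_foot","collar","window","motor"):
        print(q,[(round(r["score"],2),np.round(r["position"]).tolist()) for r in bot.find_in(c,q)][:4])
print(bot.get_obs())
E
```

```text
top (array([ 0.364, -0.018,  1.231]), array([ 0.126, -0.022, -0.992])) 413.66532279755114 -0.011346907908376414
gearbox [(0.98, [326.0, 170.0])]
rivet [(0.61, [320.0, 196.0])]
shutter_tab [(0.62, [303.0, 184.0]), (0.32, [464.0, 168.0]), (0.28, [339.0, 237.0])]
lever [(0.9, [166.0, 292.0]), (0.77, [195.0, 221.0])]
lever_fork [(0.89, [195.0, 218.0]), (0.64, [170.0, 298.0])]
lever_foot [(0.73, [197.0, 214.0]), (0.66, [169.0, 297.0]), (0.25, [323.0, 169.0])]
collar [(0.92, [327.0, 166.0])]
window [(0.78, [324.0, 166.0])]
motor [(0.63, [325.0, 162.0])]
scene (array([ 1.094, -0.825,  0.742]), array([-0.505,  0.66 , -0.557])) 409.2504009527327 -0.09991087462544303
gearbox [(0.85, [352.0, 230.0])]
rivet [(0.63, [325.0, 206.0]), (0.17, [376.0, 165.0])]
shutter_tab [(0.84, [347.0, 205.0])]
lever [(0.9, [371.0, 168.0]), (0.89, [336.0, 139.0])]
lever_fork [(0.86, [336.0, 140.0]), (0.71, [370.0, 163.0]), (0.35, [352.0, 232.0])]
lever_foot [(0.63, [368.0, 161.0]), (0.58, [336.0, 138.0])]
collar [(0.79, [355.0, 237.0])]
window [(0.6, [358.0, 233.0])]
motor [(0.94, [356.0, 231.0])]
{'t': 1.0, 'q': array([-1.234,  0.477,  0.022,  1.555, -0.011,  1.109, -0.083]), 'joint_vel': array([-0.   , -0.   ,  0.   , -0.001,  0.001, -0.001,  0.   ]), 'joint_torque': array([ -0.   , -59.633,   1.606, -28.155,   0.013,   0.002,   0.   ]), 'eef_pos': array([0.29 , 0.609, 0.245]), 'tool_rot': array([0.   , 0.221, 0.975, 0.   ]), 'contact_force': array([-0.064,  0.216, -0.185]), 'torque': array([0.026, 0.002, 0.047]), 'grasp_force': 0.0, 'gripper_width': 0.9996842933892481}
```

View pics/top0.png

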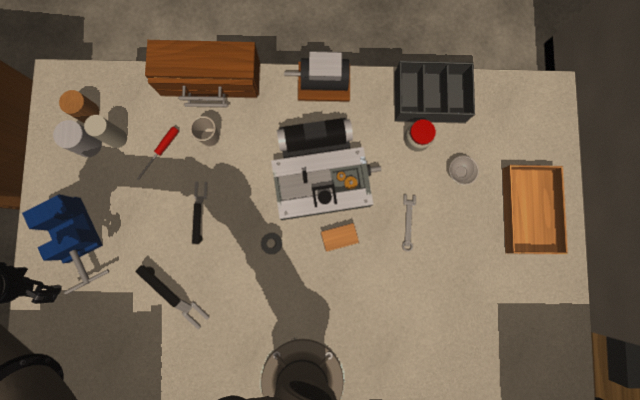

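View pics/scene0.png

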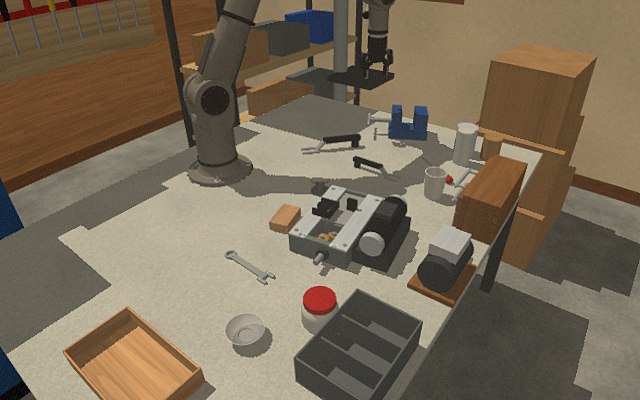

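The top view shows the smaller lever at about (198,212), fork towards +x, and the larger look-alike at (172,292). The gearbox is at (322,183), with the motor behind it (+x), the rivet near (323,196), the shutter tab near (305,176) and the window with its gears at (346,180). The offcut (340,236) and the spool (271,242) are in front.

```bash
python3 - <<'E'
from h import *
np.set_printoptions(precision=3,suppress=True)
im=cv2.imread("pics/top0.png")
a=cv2.resize(im[140:260,260:380],(480,480),interpolation=cv2.INTER_CUBIC)
b=cv2.resize(im[170:260,165:235],(373,480),interpolation=cv2.INTER_CUBIC)
cv2.imwrite("pics/crop0.png",np.hstack([a,b*1])[:, :800])
# lever outline
for r in bot.outline_of("top","lever"):
    ys,xs=np.nonzero(r["pixels"]); P=np.array([at("top",(x,y),0.02)[:2] for x,y in zip(xs,ys)])
    c=P.mean(0); u,s,v=np.linalg.svd(P-c); pr=(P-c)@v[0]
    print("lever",r["score"],r["position"],c,v[0],pr.min(),pr.max(),len(xs))
for q in ("wrench","screwdriver","tub","offcut","spool","dish","cup"):
    print(q,[(round(r["score"],2),at("top",r["position"],0.02)[:2]) for r in bot.find_in("top",q)][:2])
print(at("top",(323,196),.0825), at("top",(305,176),.085))
m=bot.camera_model("wrist"); print(m["fx"],m["k1"],m["view"])
E
```

```text
lever 0.76 [169.8, 297.1] [0.239 0.381] [-0.615 -0.788] -0.1219071673187424 0.12480890135064185 967
lever 0.61 [196.2, 218.9] [0.467 0.311] [-0.999  0.041] -0.09412909125618929 0.08200120357061416 499
wrench [(0.8, array([ 0.472, -0.297])), (0.23, array([0.673, 0.418]))]
screwdriver [(0.76, array([0.679, 0.408]))]
tub [(0.62, array([ 0.719, -0.346]))]
offcut [(0.92, array([ 0.411, -0.106]))]
spool [(0.74, array([0.387, 0.108]))]
dish [(0.9, array([ 0.622, -0.47 ]))]
cup [(0.7, array([0.716, 0.294])), (0.54, array([0.466, 0.315]))]
[ 0.521 -0.052  0.083] [ 0.576 -0.     0.085]
305.7797162012214 -0.01838507522760792 [[ 0.43   0.903 -0.001 -0.674]
 [-0.855  0.407 -0.321  0.043]
 [-0.289  0.139  0.947 -0.381]
 [ 0.     0.     0.     1.   ]]
```

View pics/crop0.png

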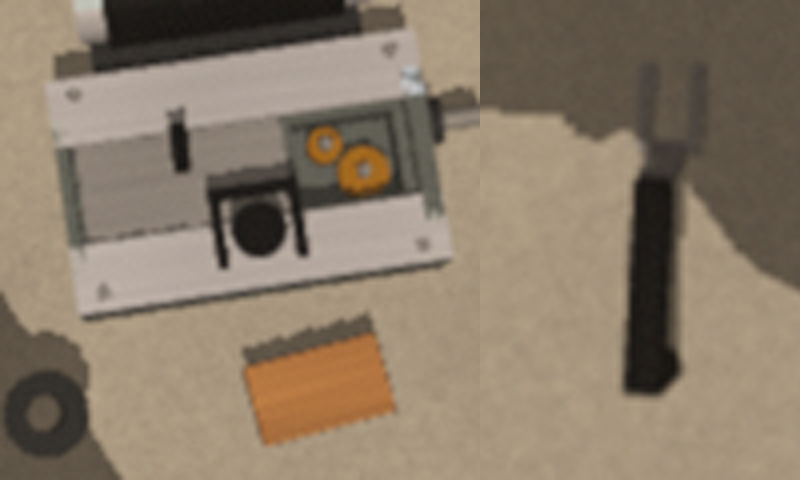

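The crop shows the gearbox's rail corners in crop pixels: front-left (83,318), front-right (450,262), back-right (412,30), back-left (47,82). The pin is at (258,228) and the tab top near (178,125). The lever's fork tips are at (650,65) and (700,65), its handle end at (650,390).

```bash
python3 - <<'E'
from h import *
np.set_printoptions(precision=4,suppress=True)
c=lambda x,y:(260+x/4-.375,140+y/4-.375)
px=[(83,318),(450,262),(412,30),(47,82)]
W=np.array([at("top",c(*p),.0625)[:2] for p in px]); L=np.array([[-85,135],[-85,-135],[85,-135],[85,135]])/1000
def fit(L,W):
    a=L-L.mean(0); b=W-W.mean(0); th=np.arctan2((a[:,0]*b[:,1]-a[:,1]*b[:,0]).sum(),(a*b).sum())
    R=np.array([[np.cos(th),-np.sin(th)],[np.sin(th),np.cos(th)]]); t=W.mean(0)-R@L.mean(0); return th,R,t,(W-(L@R.T+t))*1000
th,R,t,e=fit(L,W); print(th,t,e)
print("rivet pred",R@[-.046,0]+t,"meas",at("top",c(258,228),.0825)[:2],"tab pred",R@[.022,.045]+t,at("top",c(178,120),.092)[:2])
k=373/70
d=lambda x,y:(165+(x-480)/k-.4,170+y/k-.4)
for p,z in (((650,65),.005),((700,65),.005),((653,180),.03),((650,390),.03)): print(at("top",d(*p),z)[:2])
m=bot.camera_model("wrist"); print(ray("wrist",(320,200)))
E
```

```text
0.16676097530294176 [ 0.5623 -0.0484] [[-0.46   -3.318 ]
 [-1.0913  2.7491]
 [ 0.1029  1.9715]
 [ 1.4484 -1.4025]]
rivet pred [ 0.517 -0.056] meas [ 0.5192 -0.0549] tab pred [ 0.5766 -0.0003] [0.5932 0.0023]
[0.5679 0.3246]
[0.5684 0.2967]
[0.5002 0.3128]
[0.3861 0.3089]
(array([0.2162, 0.6443, 0.3737]), array([ 0.2841, -0.137 , -0.949 ]))
```

{"op": "drive_tool", "data": {"commands": [{"hand":1,"translation":[178,-299,-5],"angular":[0,0,0.445]},{"hand":1,"translation":[178,-299,-5],"angular":[0,0,0.445]},{"hand":1,"translation":[178,-299,-5],"angular":[0,0,0.445]},{"hand":1,"translation":[178,-299,-5],"angular":[0,0,0.445]},{"hand":1,"translation":[178,-299,-5],"angular":[0,0,0.445]},{"hand":1,"translation":[178,-299,-5],"angular":[0,0,0.445]},{"hand":1,"translation":[178,-299,-5],"angular":[0,0,0.445]},{"hand":1,"translation":[178,-299,-5],"angular":[0,0,0.445]},{"hand":1,"translation":[178,-299,-5],"angular":[0,0,0.445]}]}}

```text
t: 2.52
eef_pos: [0.4676, 0.3119, 0.2403]
tool_rot: [-0.0, -0.001, 1.0, 0.0]
contact_force: [-0.1, -0.4, 0.1]
gripper_width: 1.004
grasp_force: 0.0
```

```bash
python3 - <<'E'
from h import *
np.set_printoptions(precision=4,suppress=True)
o=bot.get_obs(); print(o["t"],o["eef_pos"],o["tool_rot"],o["joint_vel"])
m=bot.camera_model("wrist"); snap("wrist","w1")
import json; json.dump({k:np.array(v).tolist() for k,v in m.items()},open("m1.json","w"))
print(ray("wrist",(320,200),m))
for q in ("lever_fork","lever_foot","lever"):
    print(q,[(round(r["score"],2),np.round(r["position"]).tolist(),at("wrist",r["position"],0.0,m)[:2]) for r in bot.find_in("wrist",q)][:3])
E
```

```text
2.525 [0.4676 0.3119 0.2403] [-0.0001 -0.0014  1.      0.0003] [-0.0021 -0.0017  0.001   0.0018  0.0033  0.0015  0.0007]
(array([0.3853, 0.3111, 0.3687]), array([ 0.3147, -0.0004, -0.9492]))
lever_fork [(0.84, [466.0, 13.0], array([0.2972, 0.465 ])), (0.71, [321.0, 167.0], array([0.4648, 0.3117]))]
lever_foot [(0.96, [463.0, 13.0], array([0.2974, 0.4627])), (0.58, [322.0, 166.0], array([0.4632, 0.3138])), (0.17, [60.0, 262.0], array([ 0.5989, -0.0492]))]
lever [(0.63, [462.0, 10.0], array([0.2945, 0.4602])), (0.6, [321.0, 164.0], array([0.4611, 0.3118]))]
```

View pics/w1.png

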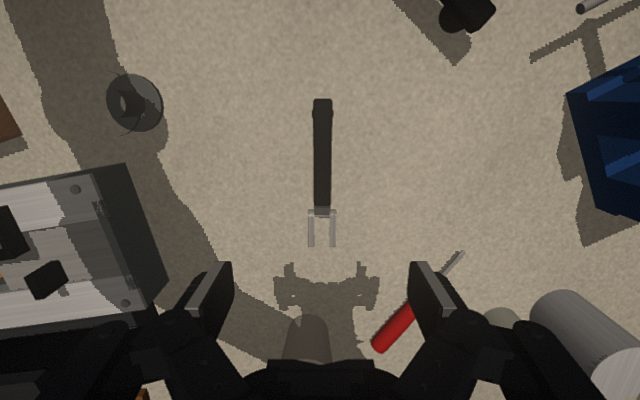

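The wrist view shows the lever dead ahead: fork tips at (310,246) and (333,247), neck start at (322,207), handle end at (322,99). The fingers are well clear on both sides.

```bash
python3 - <<'E'
from h import *
import json
np.set_printoptions(precision=4,suppress=True)
m=json.load(open("m1.json"))
for p,z in (((311,246.5),.005),((332.5,246.5),.005),((322,207),.038),((322.5,99),.038)): print(at("wrist",p,z,m)[:2])
for r in bot.outline_of("wrist","lever")[:3]:
    ys,xs=np.nonzero(r["pixels"]); k=(xs>280)&(xs<360)&(ys>90)&(ys<255)
    if k.sum()<500: continue
    ys,xs=ys[k],xs[k]
    rows=np.arange(ys.min(),ys.max()+1,10)
    for y in rows: 
        s=xs[ys==y]; print(y,s.min(),s.max(),at("wrist",((s.min()+s.max())/2,y),.03,m)[:2])
E
```

```text
[0.5707 0.2993]
[0.5706 0.3277]
[0.5034 0.3133]
[0.3857 0.3132]
98 315 330 [0.3847 0.3133]
108 313 333 [0.3948 0.3139]
118 313 332 [0.405  0.3134]
128 314 331 [0.4155 0.3135]
138 314 331 [0.4262 0.3135]
148 314 332 [0.4371 0.3141]
158 314 331 [0.4482 0.3136]
168 314 331 [0.4596 0.3137]
178 314 331 [0.4712 0.3138]
188 313 331 [0.483  0.3133]
198 314 331 [0.4951 0.3139]
208 311 331 [0.5075 0.3122]
218 308 336 [0.5202 0.3135]
228 308 335 [0.5331 0.3129]
238 308 335 [0.5464 0.313 ]
```

{"op": "drive_tool", "data": {"commands": [{"hand":1,"translation":[16,1.5,-100],"angular":[0,0,0]},{"hand":1,"translation":[16,1.5,-190],"angular":[0,0,0]},{"hand":1,"translation":[16,1.5,-190],"angular":[0,0,0]},{"hand":1,"translation":[16,1.5,-215],"angular":[0,0,0]},{"hand":1,"translation":[16,1.5,-215],"angular":[0,0,0]},{"hand":0,"translation":[16,1.5,-215],"angular":[0,0,0]},{"hand":0,"translation":[16,1.5,-215],"angular":[0,0,0]},{"hand":0,"translation":[16,1.5,-215],"angular":[0,0,0]},{"hand":0,"translation":[16,1.5,-215],"angular":[0,0,0]},{"hand":0,"translation":[16,1.5,-215],"angular":[0,0,0]},{"hand":0,"translation":[16,1.5,-215],"angular":[0,0,0]}], "force": 90}}

```text
t: 4.15
eef_pos: [0.485, 0.3125, 0.0265]
tool_rot: [0.001, -0.0, 1.0, 0.001]
contact_force: [-1.5, -0.0, 6.8]
gripper_width: 0.214
grasp_force: 88.0
```

{"op": "drive_tool", "data": {"commands": [{"hand":0.6,"translation":[0,0,0],"angular":[0,0,0]},{"hand":0.6,"translation":[0,0,0],"angular":[0,0,0]},{"hand":0.6,"translation":[2,0,3],"angular":[0,0.15,0]},{"hand":0.6,"translation":[4,0,3],"angular":[0,0.3,0]},{"hand":0.6,"translation":[4,0,3],"angular":[0,0.3,0]},{"hand":0,"translation":[4,0,3],"angular":[0,0.3,0]},{"hand":0,"translation":[4,0,3],"angular":[0,0.3,0]},{"hand":0,"translation":[4,0,3],"angular":[0,0.3,0]},{"hand":0,"translation":[4,0,3],"angular":[0,0.3,0]},{"hand":0,"translation":[4,0,3],"angular":[0,0.3,0]}], "force": 110}}

```text
t: 5.4
eef_pos: [0.4873, 0.3124, 0.0287]
tool_rot: [-0.15, -0.001, 0.989, 0.0]
contact_force: [-4.4, 0.7, 4.3]
gripper_width: 0.212
grasp_force: 108.1
```

```bash
python3 - <<'E'
from h import *
np.set_printoptions(precision=4,suppress=True)
o=bot.get_obs(); print(o["q"],o["eef_pos"],o["tool_rot"])
E
```

```text
[-0.5261  0.7225 -0.0879  1.732  -0.1361  0.944   1.0668] [0.4873 0.3124 0.0287] [-0.1502 -0.0007  0.9887  0.0001]
```

{"op": "drive_tool", "data": {"commands": [{"hand":0,"translation":[0,0,60],"angular":[0,0,0]},{"hand":0,"translation":[0,-50,110],"angular":[0,0,0.05]},{"hand":0,"translation":[-30,-100,130],"angular":[0,0,0.1]},{"hand":0,"translation":[-50,-150,130],"angular":[0,0,0.167]},{"hand":0,"translation":[-70,-210,130],"angular":[0,0,0.167]},{"hand":0,"translation":[-90,-270,130],"angular":[0,0,0.167]},{"hand":0,"translation":[-100,-330,130],"angular":[0,0,0.167]},{"hand":0,"translation":[-108,-390,130],"angular":[0,0,0.167]},{"hand":0,"translation":[-108,-390,130],"angular":[0,0,0.167]},{"hand":0,"translation":[-108,-390,130],"angular":[0,0,0.167]},{"hand":0,"translation":[-108,-390,130],"angular":[0,0,0.167]}]}}

```text
t: 6.78
eef_pos: [0.3809, -0.0769, 0.1582]
tool_rot: [-0.149, -0.084, 0.985, -0.012]
contact_force: [-0.3, 0.2, -1.5]
gripper_width: 0.211
grasp_force: 108.1
```

```bash
python3 - <<'E'
from h import *
import json
np.set_printoptions(precision=4,suppress=True)
o=bot.get_obs(); print(o["q"],o["eef_pos"],o["tool_rot"],o["joint_vel"])
m=bot.camera_model("wrist"); snap("wrist","w2"); json.dump({k:np.array(v).tolist() for k,v in m.items()},open("m2.json","w"))
for q in ("rivet","collar","shutter_tab","lever_fork"):
    print(q,[(round(r["score"],2),np.round(r["position"]).tolist(),at("wrist",r["position"],0.0825,m)[:2]) for r in bot.find_in("wrist",q)][:3])
E
```

```text
[-0.0509  0.2869  0.0576  2.1185  0.0408  1.0321  1.721 ] [ 0.3809 -0.0769  0.1582] [-0.1487 -0.0838  0.9853 -0.0124] [-0.0061 -0.     -0.0002 -0.0011  0.0039  0.0018  0.0022]
rivet []
collar [(0.97, [322.0, 358.0], array([ 0.4606, -0.0628])), (0.32, [322.0, 198.0], array([ 0.344 , -0.0827]))]
shutter_tab []
lever_fork [(0.69, [320.0, 204.0], array([ 0.3481, -0.0836]))]
```

View pics/w2.png

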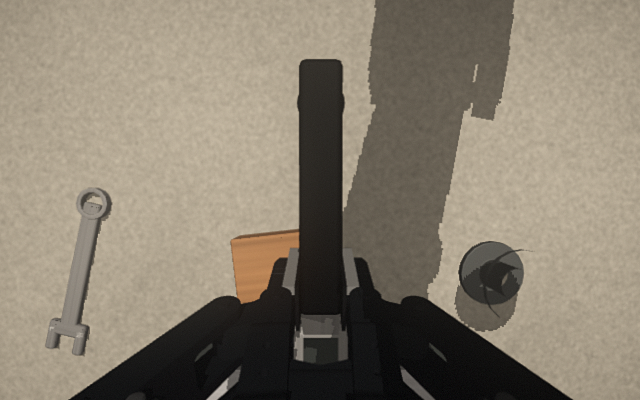

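The lever sits straight in the grip, but the wrist camera cannot see the collar from here. I'll compare fork and pin in the fixed cameras instead.

```bash
python3 - <<'E'
from h import *
np.set_printoptions(precision=4,suppress=True)
a=snap("top","top1"); b=snap("scene","scene1")
A=cv2.resize(a[150:240,270:370],(400,360),interpolation=cv2.INTER_CUBIC)
B=cv2.resize(b[150:240,280:380],(400,360),interpolation=cv2.INTER_CUBIC)
cv2.imwrite("pics/crop1.png",np.hstack([A,B])[:,:,::-1])
for c in("top","scene"):
    r=bot.outline_of(c,"rivet")[:1]
    for r in r:
        ys,xs=np.nonzero(r["pixels"]); print(c,r["score"],r["position"],xs.min(),xs.max(),ys.min(),ys.max(),at(c,r["position"],.0825)[:2])
    for p in((.5185,-.055,.0825),): print(c,"pred rivet",proj(c,p))
    d=np.array([.986,.166]); T=np.array([.3809,-.0769])
    for s in (65.7,83.7): print("fork",proj(c,[*(T+d*s/1000),.1295+.005]))
E
```

```text
top pred rivet [324.1453 196.8827]
fork [328.5932 221.5106]
fork [327.5486 214.8394]
scene pred rivet [323.9836 204.3099]
fork [300.9641 182.6129]
fork [306.4908 184.0609]
```

View pics/crop1.png

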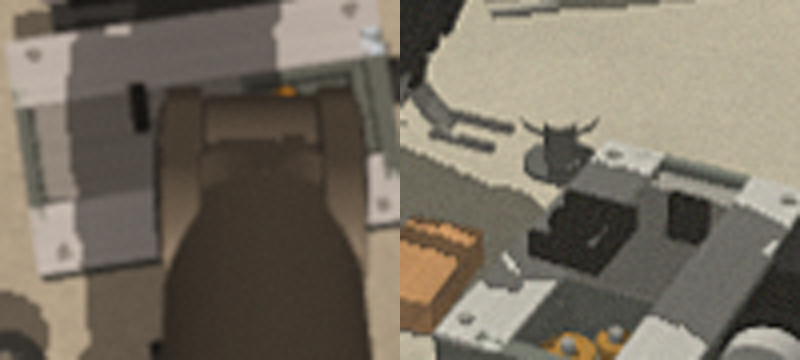

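```bash
cat > ov.py <<'E'
from h import *
def overlay(im,cam,x0,y0,s,g,yaw,w,h):
    A=cv2.resize(im[y0:y0+h,x0:x0+w],None,fx=s,fy=s,interpolation=cv2.INTER_CUBIC)
    R=np.array([[np.cos(yaw),-np.sin(yaw)],[np.sin(yaw),np.cos(yaw)]])
    def pl(pts,z,col):
        q=[(proj(cam,[*(R@(np.array(p)/1000)+g),z])-[x0,y0]+.5)*s for p in pts]
        cv2.polylines(A,[np.int32(np.round(np.array(q)*8))],True,col,1,cv2.LINE_AA,3)
    pl([(-85,135),(-85,-135),(85,-135),(85,135)],.0625,(0,255,0))
    pl([(-68,32),(-13,32),(-13,-32),(-68,-32)],.0825,(0,255,255))
    pl([(-46+20*np.cos(a),20*np.sin(a)) for a in np.linspace(0,6.28,40)],.0825,(0,0,255))
    return A
E
python3 - <<'E'
from ov import *
g=np.array([.5638,-.0476]);yaw=.167
a=overlay(cv2.imread("pics/top0.png"),"top",265,135,4,g,yaw,120,90)
b=overlay(cv2.imread("pics/scene0.png"),"scene",283,175,4,g,yaw,80,90)
cv2.imwrite("pics/ov.png",np.hstack([a,b]))
E
```

```text
(no output)
```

View pics/ov.png

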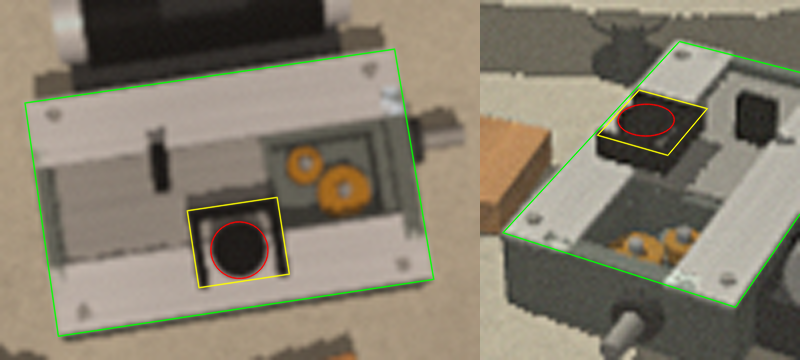

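The overlay agrees with both views to within about a pixel: rivet axis at (0.518,-0.055), yaw 0.167. Next I descend in front of the collar and check the force before inserting.

{"op": "drive_tool", "data": {"commands": [{"hand":0,"translation":[0,-1.5,-30],"angular":[0,0,0]},{"hand":0,"translation":[0,-1.5,-63.5],"angular":[0,0,0]},{"hand":0,"translation":[0,-1.5,-63.5],"angular":[0,0,0]},{"hand":0,"translation":[0,-1.5,-63.5],"angular":[0,0,0]}]}}

```text
t: 7.72
eef_pos: [0.3809, -0.0797, 0.0956]
tool_rot: [-0.149, -0.082, 0.985, -0.012]
contact_force: [0.1, 0.3, -0.5]
gripper_width: 0.208
grasp_force: 108.0
```

```bash
python3 - <<'E'
from h import *
np.set_printoptions(precision=4,suppress=True)
o=bot.get_obs(); print(o["eef_pos"],o["tool_rot"],o["contact_force"])
b=snap("scene","scene2")
B=cv2.resize(b[165:245,280:380],(800,640),interpolation=cv2.INTER_CUBIC)[:600,:,::-1].copy()
d=np.array([.986,.1662]);n=np.array([-.1662,.986]);T=o["eef_pos"]
for s in(36.7,83.7):
  for w in (-18,18):
    for z in (0,.005):
      p=proj("scene",[*(T[:2]+d*s/1000+n*w/1000),T[2]-.0287+z]); cv2.circle(B,tuple(np.int32((p-[280,165]+.5)*8)),3,(0,0,255),1)
cv2.imwrite("pics/crop2.png",B)
E
```

```text
[ 0.3809 -0.0797  0.0956] [-0.1487 -0.0825  0.9854 -0.0125] [ 0.1064  0.3171 -0.4529]
```

View pics/crop2.png

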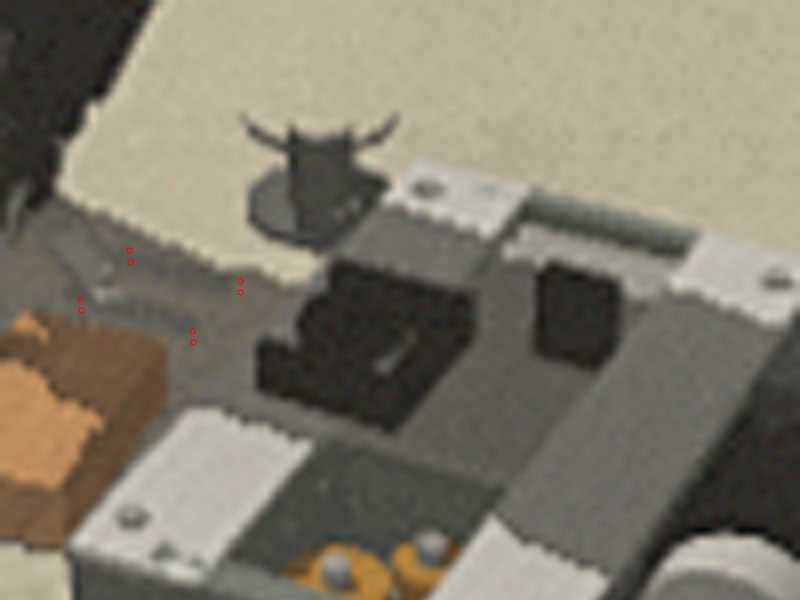

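The tine tips are at crop pixels (195,325) and (242,285), matching the prediction to within about 1 mm. I insert along the gearbox x axis.

{"op": "drive_tool", "data": {"commands": [{"hand":0,"translation":[12,3,-0.5],"angular":[0,0,0]},{"hand":0,"translation":[24,5,-0.5],"angular":[0,0,0]},{"hand":0,"translation":[36,7,-0.5],"angular":[0,0,0]},{"hand":0,"translation":[48,9,-0.5],"angular":[0,0,0]},{"hand":0,"translation":[60,11,-0.5],"angular":[0,0,0]},{"hand":0,"translation":[72.8,13.3,-0.5],"angular":[0,0,0]},{"hand":0,"translation":[72.8,13.3,-0.5],"angular":[0,0,0]},{"hand":0,"translation":[72.8,13.3,-0.5],"angular":[0,0,0]}]}}

```text
t: 8.78
eef_pos: [0.4527, -0.0665, 0.0942]
tool_rot: [-0.149, -0.082, 0.985, -0.012]
contact_force: [-0.5, -0.3, -1.6]
gripper_width: 0.212
grasp_force: 108.0
```

{"op": "drive_tool", "data": {"commands": [{"hand":0,"translation":[0,0,3],"angular":[0,0,0]},{"hand":0,"translation":[0,0,6],"angular":[0,0,0]},{"hand":0,"translation":[0,0,9],"angular":[0,0,0]},{"hand":0,"translation":[0,0,12],"angular":[0,0,0]},{"hand":0,"translation":[0,0,15],"angular":[0,0,0]},{"hand":0,"translation":[0,0,18],"angular":[0,0,0]},{"hand":0,"translation":[0,0,18],"angular":[0,0,0]},{"hand":0,"translation":[0,0,18],"angular":[0,0,0]}], "force": 120}}

```text
t: 9.78
eef_pos: [0.453, -0.0664, 0.1124]
tool_rot: [-0.149, -0.083, 0.985, -0.012]
contact_force: [-3.0, -0.3, -3.3]
gripper_width: 0.208
grasp_force: 118.4
```

```bash
python3 - <<'E'
from h import *
np.set_printoptions(precision=4,suppress=True)
o=bot.get_obs(); print(o["eef_pos"],o["tool_rot"],o["contact_force"],o["torque"])
b=snap("scene","scene3")
B=cv2.resize(b[170:230,290:365],(800,640),interpolation=cv2.INTER_CUBIC)[:600,:,::-1].copy()
R=np.array([.5184,-.0553])
for z,c in ((.0825,(0,0,255)),(.0955,(0,255,0))):
  q=[(proj("scene",[*(R+.02*np.array([np.cos(a),np.sin(a)])),z])-[290,170]+.5)*10.667 for a in np.linspace(0,6.28,40)]
  cv2.polylines(B,[np.int32(q)],True,c,1)
cv2.imwrite("pics/crop3.png",B)
E
```

```text
[ 0.453  -0.0664  0.1124] [-0.1491 -0.0825  0.9853 -0.0124] [-2.9994 -0.2924 -3.3223] [-0.0317 -0.1034 -0.001 ]
```

View pics/crop3.png

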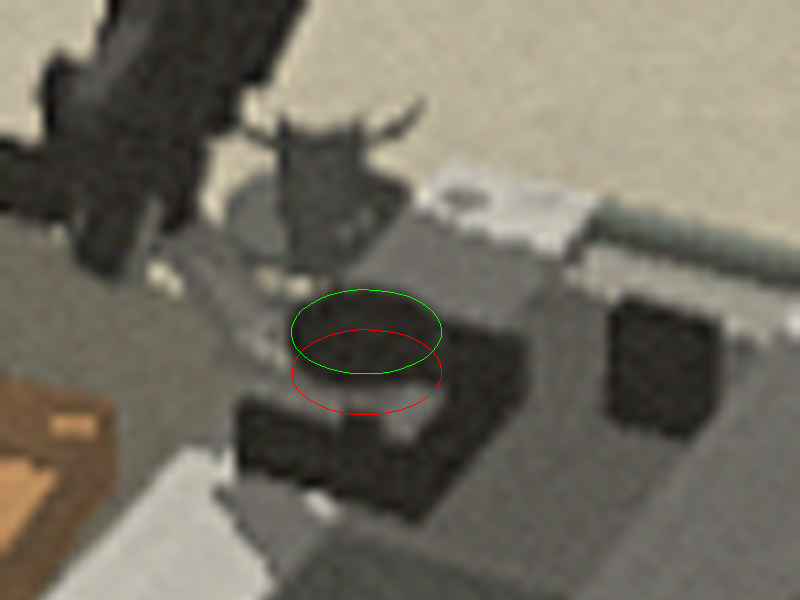

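The pin's disc matches the green (+13 mm) ellipse, so it is up. Now I lower the fork clear of the head and back out.

{"op": "drive_tool", "data": {"commands": [{"hand":0,"translation":[0,0,0],"angular":[0,0,0]},{"hand":0,"translation":[0,0,-3],"angular":[0,0,0]},{"hand":0,"translation":[0,0,-7],"angular":[0,0,0]},{"hand":0,"translation":[0,0,-7],"angular":[0,0,0]},{"hand":0,"translation":[-18,-3,-7],"angular":[0,0,0]},{"hand":0,"translation":[-36,-6,-7],"angular":[0,0,0]},{"hand":0,"translation":[-54,-9,-7],"angular":[0,0,0]},{"hand":0,"translation":[-72,-12,-7],"angular":[0,0,0]},{"hand":0,"translation":[-72,-12,-7],"angular":[0,0,0]},{"hand":0,"translation":[-72,-12,30],"angular":[0,0,0]},{"hand":0,"translation":[-72,0,60],"angular":[0,0,0]}]}}

```text
t: 11.2
eef_pos: [0.3824, -0.0666, 0.1735]
tool_rot: [-0.148, -0.082, 0.985, -0.013]
contact_force: [1.5, 0.8, -0.8]
gripper_width: 0.207
grasp_force: 118.9
```

{"op": "drive_tool", "data": {"commands": [{"hand":0,"translation":[10,55,0],"angular":[0,0,0]},{"hand":0,"translation":[30,110,0],"angular":[0,0,0]},{"hand":0,"translation":[60,160,0],"angular":[0,0,0]},{"hand":0,"translation":[85,210,0],"angular":[0,0,0]},{"hand":0,"translation":[105,255,-15],"angular":[0,0,0]},{"hand":0,"translation":[119,287,-50],"angular":[0,0,0]},{"hand":0,"translation":[119,287,-95],"angular":[0,0,0]},{"hand":0,"translation":[119,287,-130],"angular":[0,0,0]},{"hand":0,"translation":[119,287,-138],"angular":[0,0,0]},{"hand":0,"translation":[119,287,-142],"angular":[0,0,0]},{"hand":0,"translation":[119,287,-144],"angular":[0,0,0]},{"hand":0,"translation":[119,287,-144],"angular":[0,0,0]}]}}

```text
t: 12.7
eef_pos: [0.501, 0.2209, 0.0293]
tool_rot: [-0.148, -0.083, 0.985, -0.012]
contact_force: [0.8, -0.1, -1.1]
gripper_width: 0.211
grasp_force: 119.0
```

{"op": "drive_tool", "data": {"commands": [{"hand":0,"translation":[0,0,-1],"angular":[0,0,0]},{"hand":0.7,"translation":[0,0,-1],"angular":[0,0,0]},{"hand":0.7,"translation":[0,0,-1],"angular":[0,0,0]},{"hand":0.7,"translation":[0,0,-1],"angular":[0,0,0]},{"hand":0.7,"translation":[0,0,50],"angular":[0,0,0]},{"hand":0.7,"translation":[0,0,110],"angular":[0.02,-0.15,0]},{"hand":0.7,"translation":[0,0,170],"angular":[0.05,-0.296,0]},{"hand":0.7,"translation":[0,0,200],"angular":[0.05,-0.296,0]},{"hand":0.7,"translation":[0,0,200],"angular":[0.05,-0.296,0]}]}}

```text
t: 13.82
eef_pos: [0.5013, 0.2214, 0.2315]
tool_rot: [0.003, -0.084, 0.996, 0.001]
contact_force: [-0.3, -0.3, -0.5]
gripper_width: 0.699
grasp_force: 0.0
```

```bash
python3 - <<'E'
from h import *
np.set_printoptions(precision=4,suppress=True)
o=bot.get_obs(); print(o["t"],o["eef_pos"],o["tool_rot"],o["q"])
m=bot.camera_model("wrist"); snap("wrist","w4")
print("pred tip,end",proj("wrist",[.4948+.09*.986,.2199+.09*.166,.005],m),proj("wrist",[.4948-.096*.986,.2199-.096*.166,.038],m))
for r in bot.outline_of("wrist","lever"):
    ys,xs=np.nonzero(r["pixels"]); P=np.array([at("wrist",p,.035,m)[:2] for p in zip(xs,ys)])
    c=P.mean(0);u,s,v=np.linalg.svd(P-c,full_matrices=False);pr=(P-c)@v[0]
    print(r["score"],r["position"],c,v[0],pr.min(),pr.max(),[c+v[0]*pr.min(),c+v[0]*pr.max()])
snap("scene","scene4"); snap("top","top4")
for q in ("rivet","shutter_tab"):
  for c in("top","scene"):
    print(q,c,[(round(r["score"],2),np.round(r["position"],1).tolist(),at(c,r["position"],.092)[:2]) for r in bot.find_in(c,q)][:2])
E
```

```text
13.825 [0.5013 0.2214 0.2315] [ 0.0029 -0.0836  0.9965  0.0013] [-0.4777  0.2826 -0.0628  1.8774  0.0213  0.976   1.1883]
pred tip,end [320.1363 234.7132] [320.3675  75.5843]
0.91 [321.2, 150.7] [0.4756 0.2164] [0.9855 0.1696] -0.07541521347630976 0.0945017508303613 [array([0.4013, 0.2036]), array([0.5688, 0.2325])]
0.88 [588.9, 17.9] [0.3062 0.447 ] [-0.2282  0.9736] -0.03424510464723847 0.035943815212428974 [array([0.3141, 0.4136]), array([0.298, 0.482])]
rivet top [(0.61, [325.3, 195.6], array([ 0.5209, -0.0579]))]
rivet scene []
shutter_tab top [(0.7, [301.0, 185.3], array([0.5487, 0.0102])), (0.41, [232.7, 219.9], array([0.4491, 0.196 ]))]
shutter_tab scene [(0.79, [344.0, 206.8], array([ 0.5793, -0.0435]))]
```

The lever lies where expected (yaw 0.17). Next is the tab, at about (0.578,0.0005).

{"op": "drive_tool", "data": {"commands": [{"hand":0.7,"translation":[20,-55,0],"angular":[0,0,0]},{"hand":0.7,"translation":[40,-110,-10],"angular":[0,0,0]},{"hand":0.7,"translation":[60,-165,-20],"angular":[0,0,0]},{"hand":0.7,"translation":[78,-220,-50],"angular":[0,0,0]},{"hand":0.7,"translation":[78,-220,-90],"angular":[0,0,0]},{"hand":0.7,"translation":[78,-220,-90],"angular":[0,0,0]}]}}

```text
t: 14.98
eef_pos: [0.5757, -0.0001, 0.1351]
tool_rot: [-0.004, -0.083, 0.997, 0.0]
contact_force: [-0.6, 0.7, 0.6]
gripper_width: 0.703
grasp_force: 0.0
```

```bash
python3 - <<'E'
from h import *
np.set_printoptions(precision=4,suppress=True)
o=bot.get_obs(); print(o["eef_pos"],o["tool_rot"])
m=bot.camera_model("wrist"); b=snap("wrist","w5")[:,:,::-1].copy()
from ov import overlay
g=np.array([.5638,-.0476]);y=.167;R=np.array([[np.cos(y),-np.sin(y)],[np.sin(y),np.cos(y)]])
for X,Y,z in [(7,39,.092),(37,39,.092),(37,51,.092),(7,51,.092)]:
    p=proj("wrist",[*(R@[X/1000,Y/1000]+g),z],m); cv2.circle(b,tuple(np.int32(p)),3,(0,0,255),1)
cv2.imwrite("pics/w5.png",b)
E
```

```text
[ 0.5757 -0.0001  0.1351] [-0.0036 -0.0828  0.9966  0.    ]
```

View pics/w5.png

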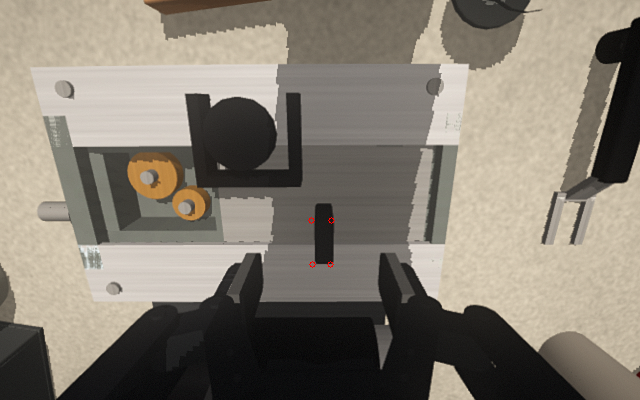

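The tab's top is at columns 315–332, rows 220–264, between the pads and 1 mm from the prediction. I descend and grip.

{"op": "drive_tool", "data": {"commands": [{"hand":0.7,"translation":[1,1,-30],"angular":[0,0,0]},{"hand":0.7,"translation":[1,1,-58],"angular":[0,0,0]},{"hand":0.7,"translation":[1,1,-58],"angular":[0,0,0]},{"hand":0,"translation":[1,1,-58],"angular":[0,0,0]},{"hand":0,"translation":[1,1,-58],"angular":[0,0,0]},{"hand":0,"translation":[1,1,-58],"angular":[0,0,0]},{"hand":0,"translation":[1,1,-58],"angular":[0,0,0]}], "force": 30}}

```text
t: 15.9
eef_pos: [0.5801, 0.002, 0.0818]
tool_rot: [0.001, -0.084, 0.997, 0.0]
contact_force: [-1.3, 0.9, 8.2]
gripper_width: 0.135
grasp_force: 31.2
```

{"op": "drive_tool", "data": {"commands": [{"hand":0,"translation":[-1.5,0,2],"angular":[0,0,0]},{"hand":0,"translation":[0.5,-12,2],"angular":[0,0,0]},{"hand":0,"translation":[2.5,-24,2],"angular":[0,0,0]},{"hand":0,"translation":[5,-39,2],"angular":[0,0,0]},{"hand":0,"translation":[7.5,-54,2],"angular":[0,0,0]},{"hand":0,"translation":[10,-69,2],"angular":[0,0,0]},{"hand":0,"translation":[12,-80,2],"angular":[0,0,0]},{"hand":0,"translation":[13,-87,2],"angular":[0,0,0]},{"hand":0,"translation":[14,-91,2],"angular":[0,0,0]},{"hand":0,"translation":[14,-91,2],"angular":[0,0,0]},{"hand":0,"translation":[14,-91,2],"angular":[0,0,0]}]}}

```text
t: 17.27
eef_pos: [0.5934, -0.0878, 0.0824]
tool_rot: [0.0, -0.084, 0.996, 0.001]
contact_force: [2.3, 7.7, 0.3]
gripper_width: 0.134
grasp_force: 30.3
```

{"op": "drive_tool", "data": {"commands": [{"hand":0,"translation":[0.5,-3,0],"angular":[0,0,0]},{"hand":0,"translation":[0.5,-3,0],"angular":[0,0,0]}]}}

```text
t: 17.52
eef_pos: [0.5934, -0.0879, 0.0825]
tool_rot: [-0.001, -0.085, 0.996, 0.003]
contact_force: [-1.0, 14.1, 3.6]
gripper_width: 0.134
grasp_force: 30.8
```

Force rises with no motion, so the shutter is against its end stop. Release and return to the lever.

{"op": "drive_tool", "data": {"commands": [{"hand":0.5,"translation":[0,2,0],"angular":[0,0,0]},{"hand":0.5,"translation":[0,2,0],"angular":[0,0,0]},{"hand":0.5,"translation":[0,2,0],"angular":[0,0,0]},{"hand":0.5,"translation":[0,2,50],"angular":[0,0,0]},{"hand":0.7,"translation":[0,2,105],"angular":[0,0,0]},{"hand":0.7,"translation":[-20,60,110],"angular":[0,0,0]},{"hand":0.7,"translation":[-50,115,110],"angular":[0,0,0]},{"hand":0.7,"translation":[-75,170,110],"angular":[0,0,0]},{"hand":0.7,"translation":[-105,225,110],"angular":[0,0,0]},{"hand":0.7,"translation":[-130,275,110],"angular":[0,0,0]},{"hand":0.7,"translation":[-140,305,110],"angular":[0,0,0]},{"hand":0.7,"translation":[-140,305,110],"angular":[0,0,0]}]}}

```text
t: 19.02
eef_pos: [0.4529, 0.2149, 0.1925]
tool_rot: [0.0, -0.086, 0.996, 0.0]
contact_force: [0.8, -0.2, 0.1]
gripper_width: 0.698
grasp_force: 0.0
```

```bash
python3 - <<'E'
from h import *
np.set_printoptions(precision=4,suppress=True)
o=bot.get_obs(); print(o["t"],o["eef_pos"],o["tool_rot"],o["q"])
m=bot.camera_model("wrist"); snap("wrist","w6")
for r in bot.outline_of("wrist","lever"):
    ys,xs=np.nonzero(r["pixels"]); P=np.array([at("wrist",p,.035,m)[:2] for p in zip(xs,ys)])
    c=P.mean(0);u,s,v=np.linalg.svd(P-c,full_matrices=False);pr=(P-c)@v[0]
    print(r["score"],r["position"],c,v[0],[c+v[0]*pr.min(),c+v[0]*pr.max()])
b=snap("scene","scene6"); a=snap("top","top6")
from ov import overlay
g=np.array([.5638,-.0476])
A=overlay(a[:,:,::-1].copy(),"top",265,135,4,g,.167,110,90); B=overlay(b[:,:,::-1].copy(),"scene",283,175,4,g,.167,90,90)
cv2.imwrite("pics/ov6.png",np.hstack([A,B]))
E
```

```text
19.025 [0.4529 0.2149 0.1925] [ 0.0001 -0.0857  0.9963  0.0004] [-0.4843  0.2589 -0.0967  2.0136  0.0316  0.8698  1.1443]
0.97 [601.8, 46.0] [0.2876 0.4332] [0.6532 0.7571] [array([0.2509, 0.3907]), array([0.3203, 0.4711])]
0.61 [319.5, 200.5] [0.471  0.2157] [0.9857 0.1688] [array([0.399 , 0.2033]), array([0.5628, 0.2314])]
0.52 [42.1, 273.0] [ 0.5953 -0.0681] [-0.4852  0.8744] [array([ 0.627 , -0.1252]), array([ 0.5691, -0.0209])]
```

View pics/ov6.png

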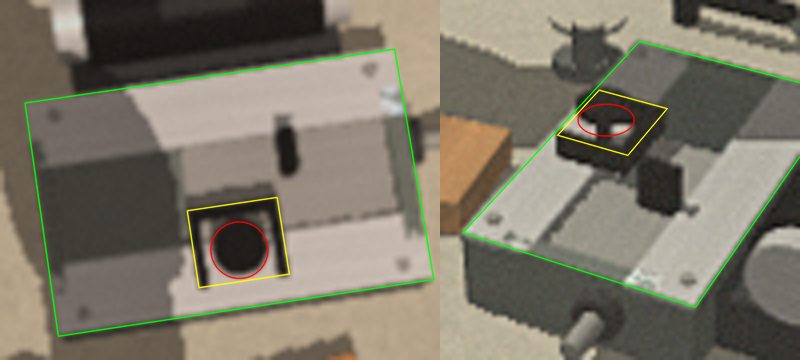

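The shutter is shut (window covered) and the pin still stands up. Now I grip the lever at x ≈ -42.

{"op": "drive_tool", "data": {"commands": [{"hand":0.7,"translation":[0,-2,-60],"angular":[0,0,0]},{"hand":0.7,"translation":[0,-2,-120],"angular":[0,0,0]},{"hand":0.7,"translation":[0,-2,-150],"angular":[0,0,0]},{"hand":0.7,"translation":[0,-2,-165.5],"angular":[0,0,0]},{"hand":0.7,"translation":[0,-2,-165.5],"angular":[0,0,0]},{"hand":0,"translation":[0,-2,-165.5],"angular":[0,0,0]},{"hand":0,"translation":[0,-2,-165.5],"angular":[0,0,0]},{"hand":0,"translation":[0,-2,-165.5],"angular":[0,0,0]},{"hand":0,"translation":[0,-2,-165.5],"angular":[0,0,0]},{"hand":0,"translation":[0,-2,-165.5],"angular":[0,0,0]}], "force": 110}}

```text
t: 20.48
eef_pos: [0.4546, 0.2112, 0.0283]
tool_rot: [0.001, -0.084, 0.997, 0.001]
contact_force: [-1.3, -0.2, 6.6]
gripper_width: 0.21
grasp_force: 107.4
```

{"op": "drive_tool", "data": {"commands": [{"hand":0,"translation":[0,0,60],"angular":[0,0,0]},{"hand":0,"translation":[0,0,120],"angular":[0,0,-0.17]},{"hand":0,"translation":[0,-40,143],"angular":[0,0,-0.35]},{"hand":0,"translation":[10,-80,143],"angular":[0,0,-0.53]},{"hand":0,"translation":[20,-120,143],"angular":[0,0,-0.71]},{"hand":0,"translation":[30,-160,143],"angular":[0,0,-0.89]},{"hand":0,"translation":[40,-200,143],"angular":[0,0,-1.07]},{"hand":0,"translation":[50,-235,143],"angular":[0,0,-1.25]},{"hand":0,"translation":[60,-270,143],"angular":[0,0,-1.42]},{"hand":0,"translation":[71.6,-304.3,143.5],"angular":[0,0,-1.571]},{"hand":0,"translation":[71.6,-304.3,143.5],"angular":[0,0,-1.571]},{"hand":0,"translation":[71.6,-304.3,143.5],"angular":[0,0,-1.571]}]}}

```text
t: 21.98
eef_pos: [0.525, -0.0929, 0.1704]
tool_rot: [-0.0, 0.645, 0.764, 0.0]
contact_force: [-0.7, -0.1, -1.6]
gripper_width: 0.207
grasp_force: 108.3
```

```bash
python3 - <<'E'
from h import *
np.set_printoptions(precision=4,suppress=True)
o=bot.get_obs(); print(o["t"],o["eef_pos"],o["tool_rot"],o["q"])
m=bot.camera_model("wrist"); b=snap("wrist","w7")[:,:,::-1].copy()
R=np.array([.5184,-.0553]);T=o["eef_pos"]
for c,r,z,col in ((R,.02,.0955,(0,0,255)),(T[:2]+.0392*np.array([-.1662,.986]),.012,T[2]-.0283,(0,255,0))):
  q=[proj("wrist",[*(c+r*np.array([np.cos(a),np.sin(a)])),z],m) for a in np.linspace(0,6.28,40)]
  cv2.polylines(b,[np.int32(q)],True,col,1)
cv2.imwrite("pics/w7.png",b)
E
```

```text
21.975 [ 0.525  -0.0929  0.1704] [-0.0002  0.6451  0.7641  0.0002] [-0.2291  0.346   0.3535  1.9865 -0.1597  0.8355  0.3811]
```

View pics/w7.png

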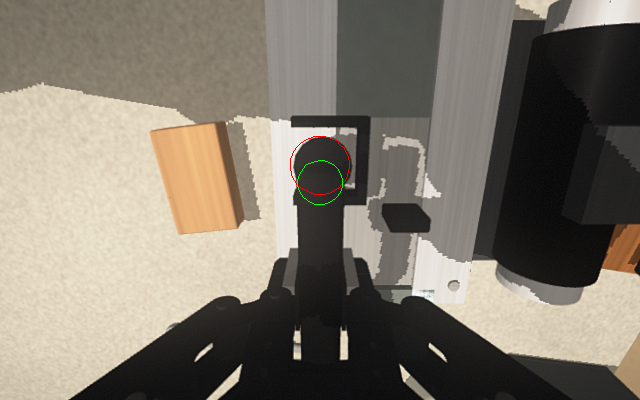

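The raised pin's disc (centre about (321,165)) sits where predicted and the foot is over it laterally. I press down.

{"op": "drive_tool", "data": {"commands": [{"hand":0,"translation":[0,-1,-25],"angular":[0,0,0]},{"hand":0,"translation":[0,-1,-40],"angular":[0,0,0]},{"hand":0,"translation":[0,-1,-45],"angular":[0,0,0]},{"hand":0,"translation":[0,-1,-49],"angular":[0,0,0]},{"hand":0,"translation":[0,-1,-53],"angular":[0,0,0]},{"hand":0,"translation":[0,-1,-57],"angular":[0,0,0]},{"hand":0,"translation":[0,-1,-60],"angular":[0,0,0]},{"hand":0,"translation":[0,-1,-62],"angular":[0,0,0]},{"hand":0,"translation":[0,-1,-62],"angular":[0,0,0]},{"hand":0,"translation":[0,-1,-62],"angular":[0,0,0]}]}}

```text
t: 23.28
eef_pos: [0.5258, -0.0948, 0.1097]
tool_rot: [0.0, 0.646, 0.764, 0.001]
contact_force: [-6.1, 1.5, 16.4]
gripper_width: 0.208
grasp_force: 111.3
```

{"op": "drive_tool", "data": {"commands": [{"hand":0,"translation":[0,0,-1.5],"angular":[0,0,0]},{"hand":0,"translation":[0,0,-1.5],"angular":[0,0,0]},{"hand":0,"translation":[0,0,-1.5],"angular":[0,0,0]}]}}

```text
t: 23.65
eef_pos: [0.526, -0.095, 0.1092]
tool_rot: [0.0, 0.646, 0.763, 0.001]
contact_force: [-9.2, 1.6, 27.2]
gripper_width: 0.212
grasp_force: 112.7
```

```bash
python3 - <<'E'
from h import *
np.set_printoptions(precision=4,suppress=True)
o=bot.get_obs(); print(o["eef_pos"],o["tool_rot"],o["contact_force"],o["torque"])
E
```

```text
[ 0.526  -0.095   0.1092] [0.0004 0.6459 0.7635 0.0008] [-9.2014  1.6491 27.2366] [1.2386 2.3667 0.2473]
```

Force rises against a hard stop, so the pin is flush. I lift and carry the lever to free bench on the left.

{"op": "drive_tool", "data": {"commands": [{"hand":0,"translation":[0,0,20],"angular":[0,0,0]},{"hand":0,"translation":[0,0,65],"angular":[0,0,0]},{"hand":0,"translation":[-5,50,70],"angular":[0,0,0]},{"hand":0,"translation":[-10,105,70],"angular":[0,0,0]},{"hand":0,"translation":[-18,165,70],"angular":[0,0,0]},{"hand":0,"translation":[-25,220,70],"angular":[0,0,0]},{"hand":0,"translation":[-32,280,70],"angular":[0,0,0]},{"hand":0,"translation":[-40,335,70],"angular":[0,0,0]},{"hand":0,"translation":[-45,385,70],"angular":[0,0,0]},{"hand":0,"translation":[-45,385,20],"angular":[0,0,0]},{"hand":0,"translation":[-45,385,-30],"angular":[0,0,0]},{"hand":0,"translation":[-45,385,-30],"angular":[0,0,0]}]}}

```text
t: 25.15
eef_pos: [0.4782, 0.2885, 0.0735]
tool_rot: [-0.0, 0.646, 0.764, -0.004]
contact_force: [0.1, 0.4, -1.1]
gripper_width: 0.211
grasp_force: 108.2
```

```bash
python3 - <<'E'
from ov import *
np.set_printoptions(precision=4,suppress=True)
o=bot.get_obs(); print(o["eef_pos"],o["tool_rot"])
b=snap("scene","scene8"); a=snap("top","top8")
g=np.array([.5638,-.0476])
A=overlay(a[:,:,::-1].copy(),"top",285,165,7,g,.167,55,60); B=overlay(b[:,:,::-1].copy(),"scene",295,180,7,g,.167,55,60)
cv2.imwrite("pics/ov8.png",np.hstack([A,B]))
E
```

```text
[0.4782 0.2885 0.0735] [-0.0003  0.6457  0.7636 -0.0037]
```

View pics/ov8.png

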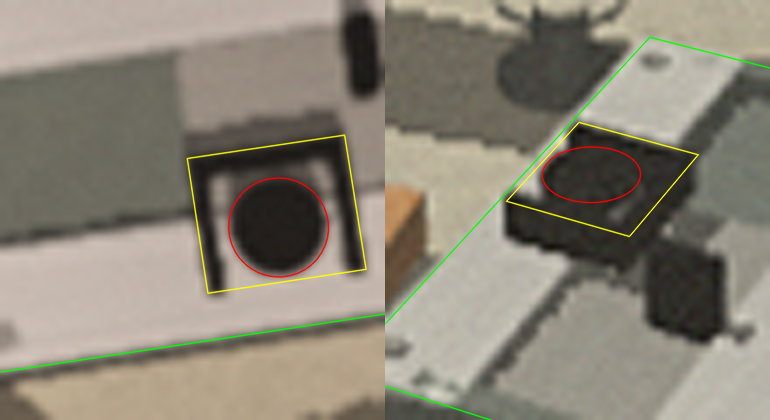

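The pin is flush with the collar and the shutter is shut. Lower the lever and release it.

{"op": "drive_tool", "data": {"commands": [{"hand":0,"translation":[0,0,-30],"angular":[0,0,0]},{"hand":0,"translation":[0,0,-40],"angular":[0,0,0]},{"hand":0,"translation":[0,0,-45],"angular":[0,0,0]},{"hand":0,"translation":[0,0,-48],"angular":[0,0,0]},{"hand":0,"translation":[0,0,-48],"angular":[0,0,0]},{"hand":0.7,"translation":[0,0,-48],"angular":[0,0,0]},{"hand":0.7,"translation":[0,0,-48],"angular":[0,0,0]},{"hand":0.7,"translation":[0,0,-48],"angular":[0,0,0]},{"hand":0.7,"translation":[0,0,0],"angular":[0,0,0]},{"hand":0.7,"translation":[0,0,60],"angular":[0,0,0]},{"hand":0.7,"translation":[0,0,140],"angular":[0,0,0]},{"hand":0.7,"translation":[0,0,140],"angular":[0,0,0]}]}}

```text
t: 26.75
eef_pos: [0.4822, 0.2914, 0.2213]
tool_rot: [0.001, 0.646, 0.763, 0.004]
contact_force: [0.4, -0.1, -0.8]
gripper_width: 0.698
grasp_force: 0.0
```

```bash
python3 - <<'E'
from h import *
np.set_printoptions(precision=4,suppress=True)
o=bot.get_obs(); print(o["t"],o["eef_pos"],o["contact_force"],o["gripper_width"])
snap("wrist","w9"); m=bot.camera_model("wrist")
e=np.array([.1662,-.986]);O=np.array([.4782,.2885])+.0408*e
print("pred fork tip / end",proj("wrist",[*(O+.09*e),.005],m),proj("wrist",[*(O-.096*e),.038],m))
for r in bot.outline_of("wrist","lever")[:2]:
    ys,xs=np.nonzero(r["pixels"]); P=np.array([at("wrist",p,.035,m)[:2] for p in zip(xs,ys)]); c=P.mean(0); v=np.linalg.svd(P-c,full_matrices=False)[2][0]; print(r["position"],v,xs.min(),xs.max(),ys.min(),ys.max())
E
```

```text
26.75 [0.4822 0.2914 0.2213] [ 0.3627 -0.0847 -0.7524] 0.6984006329144892
pred fork tip / end [315.6666 274.1541] [314.5867 129.4554]
[317.2, 196.8] [ 0.1745 -0.9847] 305 333 128 273
[73.2, 51.6] [-0.5642 -0.8257] 15 175 0 148
```

View pics/w9.png

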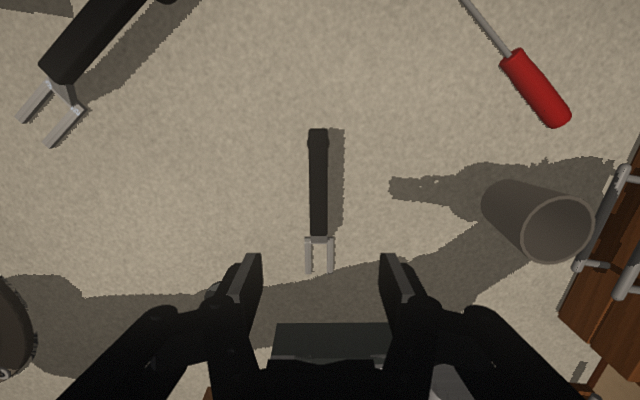

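The lever lies flat (end at (317,129), tines at (309,272) and (331,272)), as predicted for a flat pose, and the gripper is clear.

```bash
python3 -c "
from station import bot
print(bot.hand_in())"
```

```text
the job is handed in; nothing more can be done
None
```

The job is done and handed in at about 27 s: pin pried up, shutter slid shut against its stop, pin pressed back flush and lever laid flat on the bench. The hand-in gave no verdict, and I saw no bystander disturbed in the pictures.

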